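Index the inking turntable and scrape its plate clean

TASK

The inking turntable was left stuck between two stations: turn it on gently by its red bar until the white plate, with its lino offcuts still on it, clicks home at the yellow catch tray, and let go. Then take the scraper block and wipe all three offcuts off the plate into the tray, without shoving them with the gripper, leaving the turntable clicked in, and stand the scraper upright on its blue mat again. Leave everything else on the bench where it is.

Things in the scene. Friction and masses are not known exactly. Their poses are not given: they have to be found in the camera images.
- stand: Fixed stand of the turntable. Origin on the bench top on the turning axis, z up; the tray lies on its -y side. Its place and yaw vary. A wooden disc 300 mm across turns on it, its flat top 75 mm above the bench, its edge overhanging the tray.
- turntable (a joint): Disc angle (rad) about its upright axis, anticlockwise from above positive. At 0 the white plate lies exactly on the stand's -y side, but the notch where it clicks home lies anywhere within 0.3 rad of 0, unseen: find it by feel or by the plunger. Starts at -0.75 to -0.45, on the smooth part before that notch (turn anticlockwise; about 0.1 N m). Jerks make the offcuts slide.
- white_plate (a point): Centre of the white plate on the disc, turning with it. Five round plates, 94 mm across, flush with the disc's top to 1 mm, centres 97 mm from the axis, 72 degrees apart: white, pink, blue, orange, teal. Each has a notch. A notch draws the disc to its middle by itself once within about 0.05 rad of it; turning out of it takes 0.5 to 1 N m.
- plunger (a joint): Spring plunger, black knob 26 mm across, 52 mm above the bench, outside the disc's edge on the stand's +x side. Travel in m: about 0 with its roller down in the middle of a notch (knob against the grey bracket), about 0.0035 riding the smooth part (about 4 mm of red stem shows). Below 0.0015 is clicked home (readings may be 1 mm off: watch for the drop). It works by itself.
- grip_bar (a point): Grip point on the red bar fixed upright on the centre of the disc: 70 mm long, 22 mm wide, its top 42 mm above the disc. The point is on the axis, 12 mm below the bar's top; its x axis runs along the bar and turns with the disc, and is parallel to the stand's x at turntable angle 0. Take it across its width from above.
- station (a point): Fixed point at the level of the disc's top, 100 mm from the turning axis on the stand's -y side (towards the tray): where the white plate belongs, give or take the notch's 0.3 rad. Axes as the stand's.
- tray_in (a point): Centre of the yellow catch tray's inner floor, 4 mm above the bench and 185 mm from the turning axis on the stand's -y side; axes as the stand's. The open tray is fixed to the stand, outside 300 mm along x and 150 mm along y (from 110 to 260 mm off the axis), 48 mm high, walls 4 mm; its inner 40 mm lies under the disc.
- scraper: Loose wooden scraper block with a black rubber foot, 26 mm thick (its x), 110 mm wide (its y), 90 mm tall, about 200 g, standing upright on the blue mat. Origin at the centre of its underside. Grip it across its thickness near the top.
- mat: Fixed blue mat, 120 mm along x, 180 mm along y, 3 mm thick, origin under its centre on the bench top. The scraper stands on it at the start and belongs there at the end.
- offcut0: Loose lino offcut (dark brown), 40 x 24 x 8 mm, 12 g, origin at the centre of its underside, lying on the white plate at the start.
- offcut1: Loose lino offcut (grey green), 40 x 24 x 8 mm, 12 g, origin at the centre of its underside, lying on the white plate at the start.
- offcut2: Loose lino offcut (light brown), 40 x 24 x 8 mm, 12 g, origin at the centre of its underside, lying on the white plate at the start.
- paint_blue: Bystander: blue paint bottle, 64 mm across, 170 mm tall, origin at its underside.
- paint_orange: Bystander: orange paint bottle, 64 mm across, 170 mm tall, origin at its underside.
- ink_jar: Bystander: pink ink jar with black lid, 72 mm across, 80 mm tall, origin at its underside.
- tape: Bystander: roll of paper tape lying flat, 90 mm across, 25 mm high.
- brayer: Bystander: ink roller with wooden handle lying on the bench, 170 mm long, 36 mm high, origin under its middle.
- lino_block: Bystander: brown lino block, 80 x 110 x 20 mm, lying flat.
Mind the look-alikes: they are no part of the job. What is shaped like the scraper but green is not meant. Leave any purple look-alike of the offcut0 alone.

How it is judged:
By the outcome, as a careful person would: the job done as asked, in the order asked, and still so for the second after the job is handed in, with the robot touching nothing.
It also fails if it takes over 67 s, if anything falls off the work surface, if the arm or the gripper's body presses on something with over 40 N, if the wrist force passes 120 N, or if a joint passes its speed limit or range.

ROBOT

A 6-joint arm with a two-finger parallel gripper is mounted at the origin on the work surface. World frame = base frame: x ahead of the robot, y to its left, z up, the work surface at z = 0. Lengths are in mm, angles in degrees, forces in N, time in s.
With the tool pointing down it reaches from about 300 to 850 mm from the base axis. Payload 4.2 kg.
Tool frame: the origin (TCP) lies midway between the tips of the shut fingers; the grasp point (between the pads) lies 19 mm behind it; z points along the fingers, y is the line along which they close (so a half turn about z gives the same grasp; the last joint's range is limited). The gripper opens to 91 mm and grips with 3 to 60 N. Pads are 32 mm wide; open, the fingers measure 118 mm over their backs; the gripper's body (76 mm by 178 mm) begins 60 mm behind the grasp point.
Start: joints at [-73.281, 18.312, 89.639, -0, 72.044, -1.146], TCP at [176.397, -547.291, 213.976] pointing down, gripper open.
Joint ranges: [-177.97, 177.97], [-48.28, 115.42], [12.27, 149.76], [-77.06, 257.06], [2.81, 150.46], [-146.56, 146.56]. Speed limits (degrees/s): [147.25, 147.25, 180, 180, 180, 180].

INTERFACE

Orientations are given as [roll, pitch, yaw] about the fixed x, y, z axes, in that order (R = Rz(yaw) Ry(pitch) Rx(roll)).
In Python, from workcell import state, grab_frame, camera_model, workorder gives the robot as it stands.
- The arm moves only by the tool carry_out, never from a script. Its argument "commands" is a list of rows, each a list of 7 numbers: the turn, a rotation vector about the tool's x, y, z in degrees, then the shift along the tool's x, y, z in mm, then the opening, from -1 (shut) to 1 (fully open). In form: [[ax, ay, az, dx, dy, dz, hand], ...]. A call has 1 to 20 rows; each row is the pose to reach, as a shift and turn from the pose commanded when the call began, along the tool's axes at that moment; what a row does not reach only later rows make up. A row lasts 1/10 s, in which the tool goes at most 50 mm and 8.59 degrees, less where a joint would pass 70% of its speed; a pose out of reach is approached as far as the arm can. A call with a gripper value outside its range is refused whole. The fingers move at their own pace and stop on an object; "force" is the grip in N (left out, the last holds). Time passes only in rows, so rows that repeat a pose let the fingers close. It gives the time, the measured TCP pose, the force, the opening and the grip force at its end, in the units of the state.
- state(): the state, without advancing time (a new reading comes with each control period).
- grab_frame(name): name is "scene" or "top"; returns the picture (480x640x3 uint8, red, green, blue); there is no depth.
- camera_model(name): a dict with "fx", "fy", "cx", "cy" (pixels), "dist" ([k1, k2, p1, p2, k3] as OpenCV has them; the pictures are not rectified), "origin" and "rotation" of the camera in the world. Camera axes: x right, y up, looking along -z (the intrinsics and any distortion apply to the point x, -y, -z); pixel columns grow to the right and rows downward; lengths in mm; the calibration is good to about 2 mm. A picture is of the moment at which its call begins. camera_model takes no time and is no camera call.
- workorder.job_done(): hands the job in; it is judged then, once.
The state is a dict: "time_s": time; "qpos": joint angles; "qvel": joint speeds; "effort": joint torques, N m; "ee_pos": TCP position; "ee_rot": TCP orientation; "force": force on the tool from outside, world axes, zero at the start; "torque": the same for the moment, N m; "gripper_width": finger opening in mm; "gripper_force": force on a finger pad.
Only numpy, scipy, OpenCV 4.12 (cv2) and the standard library are available. Lean on these libraries where they do the work, as an engineer would, in place of code of your own. Each camera call takes 0.05 s, during which the arm holds its last target. There are 200 camera calls.

## Working session

There is one attempt and no reset: what is moved stays moved. The work goes in short steps, Python scripts to look and compute and a tool call to move; the robot and the scene stay as the last step left them, time stands still between calls to the robot, and variables do not carry over. Pictures are saved under pics/ and viewed, at most 10 in all, crops included, and the job is handed in when it is done.

Besides the shell and the picture viewer there is one more tool, called after ">>>" as name(argument=value, ...) on one line, values as JSON. carry_out: Moves the arm, as the interface text tells. Its arguments: {"type":"object","properties":{"commands":{"type":"array"},"force":{"type":"number"}},"required":["commands"]}

```bash
mkdir -p pics
python3 - <<'E'
from workcell import *
import cv2
for n in("scene","top"):
    cv2.imwrite(f"pics/{n}0.png",grab_frame(n)[:,:,::-1]); print(camera_model(n))
print(state())
E
```

```text
{'fx': 571.0306379721106, 'fy': 571.0306379721106, 'cx': 324.89658095091966, 'cy': 235.82602097458084, 'dist': array([0.03197903, 0.        , 0.        , 0.        , 0.        ]), 'origin': array([1170.72820454, -497.44249316, 1194.2483267 ]), 'rotation': array([37.1992115 ,  0.7939491 , 50.82818703])}
{'fx': 591.047531240557, 'fy': 591.047531240557, 'cx': 326.91360366166845, 'cy': 233.88090227371026, 'dist': array([-0.1665046,  0.       ,  0.       ,  0.       ,  0.       ]), 'origin': array([ 328.71634228,   28.13877164, 1443.2872072 ]), 'rotation': array([  7.41177148,  -0.09373754, -91.4121856 ])}
{'time_s': 0.1, 'qpos': array([-7.32812717e+01,  1.83489070e+01,  8.96985739e+01, -1.44875629e-03,
        7.20445802e+01, -1.14649172e+00]), 'qvel': array([ 0.05270134, -0.06278622, -0.13610932,  0.00452961, -0.04878286,
        0.051511  ]), 'effort': array([ 4.11607598e-04, -4.13332272e+01, -2.32509845e+01,  7.29392795e-02,
        4.22013632e-02, -5.15820159e-05]), 'ee_pos': array([ 176.25664227, -546.84924964,  213.20075279]), 'ee_rot': array([-1.79907930e+02, -4.64823825e-04,  1.78656674e+01]), 'force': array([0.09646307, 0.46552726, 0.55471696]), 'torque': array([ 0.02167281, -0.03022053,  0.00143109]), 'gripper_force': 0.0, 'gripper_width': 91.31157320032014}
```

View pics/top0.png

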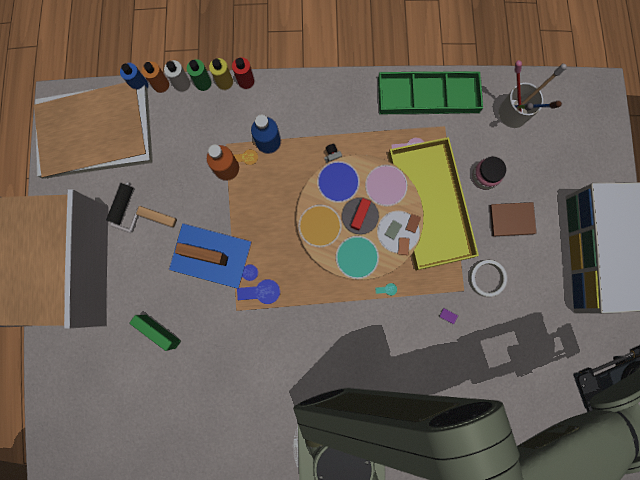

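View pics/scene0.png

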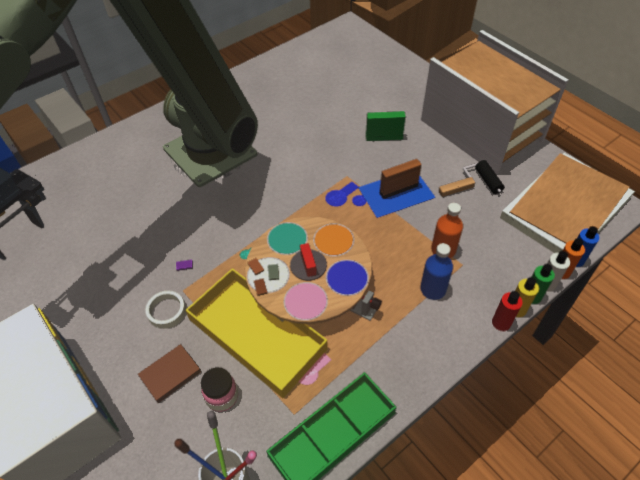

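Top view: the plates are at blue (338,181), pink (386,185), teal (357,257), orange (320,226) and white (400,232). The tray is at about (433,205), the scraper at (201,253) on the blue mat, and the plunger at (333,152).

```bash
cat > h.py <<'E'
from workcell import *
import cv2, numpy as np
from scipy.spatial.transform import Rotation as R
def cam(n):
    c=camera_model(n); K=np.array([[c['fx'],0,c['cx']],[0,c['fy'],c['cy']],[0,0,1.]])
    return K,c['dist'],c['origin'],R.from_euler('xyz',c['rotation'],degrees=True).as_matrix()
def p2w(n,uv,z):
    K,d,o,M=cam(n); uv=np.array(uv,float).reshape(-1,1,2); z=np.broadcast_to(z,(len(uv),))
    q=cv2.undistortPoints(uv,K,d)[:,0]
    r=(M@np.c_[q[:,0],-q[:,1],-np.ones(len(q))].T).T
    return o+r*((z-o[2])/r[:,2])[:,None]
def w2p(n,P):
    K,d,o,M=cam(n); P=(np.array(P,float).reshape(-1,3)-o)@M
    return cv2.projectPoints(P*[1,-1,-1],np.zeros(3),np.zeros(3),K,d)[0][:,0]
def blob(im,lo,hi,box,n=1):
    h=cv2.cvtColor(im,cv2.COLOR_RGB2HSV); m=cv2.inRange(h,lo,hi); k=np.zeros_like(m)
    x0,y0,x1,y1=box; k[y0:y1,x0:x1]=m[y0:y1,x0:x1]
    cs=cv2.findContours(k,cv2.RETR_EXTERNAL,cv2.CHAIN_APPROX_NONE)[0]
    return sorted(cs,key=cv2.contourArea)[::-1][:n]
E
python3 - <<'E'
from h import *
im=cv2.imread('pics/top0.png')[:,:,::-1].copy()
hsv=cv2.cvtColor(im,cv2.COLOR_RGB2HSV)
for p in[(338,181),(386,185),(357,257),(320,226),(388,240),(433,205),(203,250),(190,265),(361,214),(413,223),(393,229),(404,246),(310,205)]: print(p,hsv[p[1],p[0]])
box=(290,150,430,285)
C={}
for nm,lo,hi in[('blue',(110,150,80),(130,255,255)),('pink',(140,40,120),(175,160,255)),('teal',(75,100,80),(95,255,255)),('orange',(12,150,120),(22,255,255))]:
    c=blob(im,lo,hi,box)[0]; e=cv2.fitEllipse(c); w=p2w('top',e[0],75)[0]; C[nm]=w; print(nm,cv2.contourArea(c),np.round(e[0],1),w.round(1))
# fit centre, angle: order anticlockwise/clockwise check
names=list(C); P=np.array([C[k][:2] for k in names])
from scipy.optimize import least_squares
r=least_squares(lambda c:np.hypot(*(P-c).T)-97,P.mean(0)); c=r.x; print('centre',c,r.fun)
for k in names: print(k,np.degrees(np.arctan2(*(C[k][:2]-c)[::-1])))
tc=p2w('top',[(390,150),(447,139),(477,256),(417,269)],48); print(tc.round(1))
m=cv2.approxPolyDP
c2=blob(im,(100,150,80),(115,255,255),(150,215,270,300))[0]; print('mat',cv2.contourArea(c2),p2w('top',cv2.boxPoints(cv2.minAreaRect(c2)),3).round(1))
c3=blob(im,(0,80,40),(14,220,160),(165,235,235,275)); 
for k in c3: print('scr',cv2.contourArea(k),cv2.minAreaRect(k))
cr=cv2.resize(im[215:295,155:275],None,fx=6,fy=6,interpolation=cv2.INTER_CUBIC); cr2=cv2.resize(im[140:280,290:480],None,fx=3.8,fy=3.8,interpolation=cv2.INTER_CUBIC)
a=np.zeros((600,800,3),np.uint8); a[:260,:390]=cv2.resize(cr,(390,260)); a[265:265+330,:448]=cv2.resize(cr2,(448,330))
s=cv2.imread('pics/scene0.png')[:,:,::-1]
a[:260,400:800]=cv2.resize(s[140:270,340:540],(400,260)); a[265:595,450:800]=cv2.resize(s[210:340,240:385],(350,330)) 
cv2.imwrite('pics/crops.png',a[:,:,::-1])
E
```

```text
(338, 181) [118 159 154]
(386, 185) [154  44 158]
(357, 257) [ 84 134 145]
(320, 226) [ 19 155 158]
(388, 240) [114  15 171]
(433, 205) [ 31 141 164]
(203, 250) [ 13 145 130]
(190, 265) [109 167 156]
(361, 214) [  1 184 154]
(413, 223) [  9 125 118]
(393, 229) [ 55  26 109]
(404, 246) [ 10 124 140]
(310, 205) [ 15 114 159]
blue 1077.0 [337.9 181.3] [631.4  -7.6  75. ]
pink 1079.0 [386.2 184.9] [ 620.1 -121.6   75. ]
teal 1164.5 [356.9 256.9] [450.9 -46.9  75. ]
orange 1105.0 [319.6 225.5] [526.9  38.2  75. ]
centre [547.65025413 -56.66161303] [0.08597398 0.25657836 0.24390261 0.10570542]
blue 30.34432884642157
pink -41.85878809017131
teal 174.22901784524618
orange 102.36018980144325
[[ 712.6 -137.5   48. ]
 [ 738.3 -279.9   48. ]
 [ 447.9 -336.9   48. ]
 [ 420.9 -190.3   48. ]]
mat 2587.0 [[437.2 412.9   3. ]
 [552.9 381.2   3. ]
 [501.4 208.6   3. ]
 [387.4 241.2   3. ]]
scr 494.5 ((200.37660217285156, 253.5182342529297), (51.00284194946289, 11.673674583435059), 13.392498016357422)
```

View pics/crops.png

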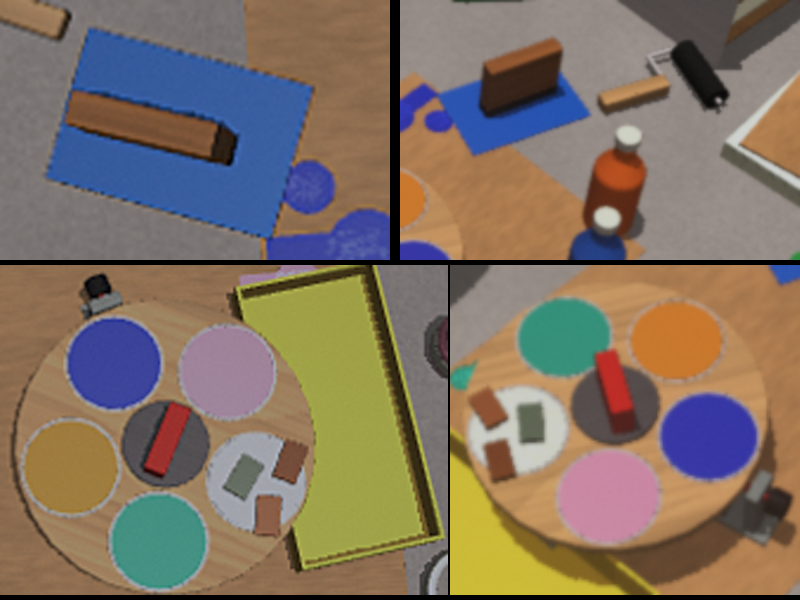

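The crops show five plates around the red bar and three offcuts on the white plate: grey green on the inner side, light and dark brown on the outer side. The scraper's top face is at about px (177,243)–(223,264). Next I fit the scraper pose and work out the first move.

```bash
cat >> h.py <<'E'
CEN=np.array([547.65,-56.66]); YAW=10.3
def scr(im,z0=3,x0=(470,311,-16)):
    h=cv2.cvtColor(im,cv2.COLOR_RGB2HSV); quad=w2p('top',[[437.2,412.9,3],[552.9,381.2,3],[501.4,208.6,3],[387.4,241.2,3]])
    roi=np.zeros(im.shape[:2],np.uint8); cv2.fillConvexPoly(roi,quad.round().astype(int),255); roi=cv2.erode(roi,np.ones((3,3)))
    m=cv2.bitwise_and(roi,cv2.bitwise_not(cv2.inRange(h,(100,130,60),(120,255,255))))
    def f(q):
        c,s=np.cos(np.radians(q[2])),np.sin(np.radians(q[2])); P=[[q[0]+c*a-s*b,q[1]+s*a+c*b,z] for a in(-13,13) for b in(-55,55) for z in(z0,z0+90)]
        k=np.zeros_like(m,dtype=np.uint8); cv2.fillConvexPoly(k,np.round(cv2.convexHull(w2p('top',P).astype(np.float32))*16).astype(int),255,shift=4,lineType=cv2.LINE_AA)
        return np.abs(k.astype(float)-m)[roi>0].sum()/255
    from scipy.optimize import differential_evolution as DE
    return DE(f,[(x0[0]-40,x0[0]+40),(x0[1]-40,x0[1]+40),(x0[2]-25,x0[2]+25)],seed=1,maxiter=60,popsize=12)
def dlt(xyz,yaw):
    "shift and turn in tool axes to reach downward pose"
    s=state(); M=R.from_euler('xyz',s['ee_rot'],degrees=True); T=R.from_euler('xyz',[180,0,yaw],degrees=True)
    return (M.inv()*T).as_rotvec(degrees=True).round(2), M.inv().apply(np.array(xyz)-s['ee_pos']).round(1)
E
python3 - <<'E'
from h import *
im=cv2.imread('pics/top0.png')[:,:,::-1].copy()
r=scr(im); print(r.x,r.fun)
print('top corners',p2w('top',[(177.2,243.3),(223.3,253.2),(221.8,264.2),(175.3,252.5)],93).round(0).tolist())
print('bottles',p2w('top',[(213,151),(262,121)],170).round(0), 'jar',p2w('top',[(492,167)],80))
print('bar', p2w('top',[(361,213)],117), 'offc',[(np.round(w,0)) for w in p2w('top',[(413,223),(393,229),(404,246)],84)])
print(dlt([547.65,-56.66,150],-23.7))
E
```

```text
[469.29057633 323.27002314 -16.08397268] 85.94117647058823
top corners [[491.0, 370.0, 93.0], [465.0, 262.0, 93.0], [440.0, 265.0, 93.0], [469.0, 374.0, 93.0]]
bottles [[687. 272. 170.]
 [753. 161. 170.]] jar [[ 658.08242515 -378.52057092   80.        ]]
bar [[547.14319517 -56.99618155 117.        ]] offc [array([ 526., -180.,   84.]), array([ 513., -132.,   84.]), array([ 473., -157.,   84.])]
(array([-9.000e-02,  3.000e-02,  4.157e+01]), array([ 503.9, -352.5,   63.8]))
```

>>> carry_out(commands=[[0,0,8,100,-70,0,0],[0,0,16,200,-140,0,0],[0,0,24,300,-210,20,0],[0,0,32,400,-280,40,0],[0,0,41.5,504,-352.5,60,0],[0,0,41.5,504,-352.5,60,0],[0,0,41.5,504,-352.5,60,0],[0,0,41.5,504,-352.5,60,0],[0,0,41.5,504,-352.5,60,0],[0,0,41.5,504,-352.5,60,0],[0,0,41.5,504,-352.5,60,0],[0,0,41.5,504,-352.5,60,0],[0,0,41.5,504,-352.5,60,0],[0,0,41.5,504,-352.5,60,0]])

```text
time_s: 1.5
ee_pos: [549.5, -54.1, 152.7]
ee_rot: [-180.0, 0.1, -23.4]
force: [-0.1, -0.4, -0.8]
gripper_width: 45.7
gripper_force: 0.0
```

Run:
```python
from h import *
s=state();print(s['time_s'],s['ee_pos'],s['ee_rot'],s['gripper_width'],s['force'],s['torque'])
print(dlt([547.65,-56.66,87],-23.7))
for n in("scene","top"): cv2.imwrite(f"pics/{n}1.png",grab_frame(n)[:,:,::-1])
a=cv2.imread('pics/scene1.png')[180:360,200:440]; cv2.imwrite('pics/c1.png',cv2.resize(a,None,fx=3.3,fy=3.3))
```

```text
1.5 [549.51015517 -54.05014898 152.69617486] [-1.79966470e+02  6.58993828e-02 -2.33824502e+01] 45.65315247493849 [-0.14271467 -0.38589027 -0.77629804] [ 0.01227422 -0.00174095  0.00859464]
(array([-0.03,  0.07,  0.32]), array([-0.6,  3.2, 65.7]))
```

View pics/c1.png

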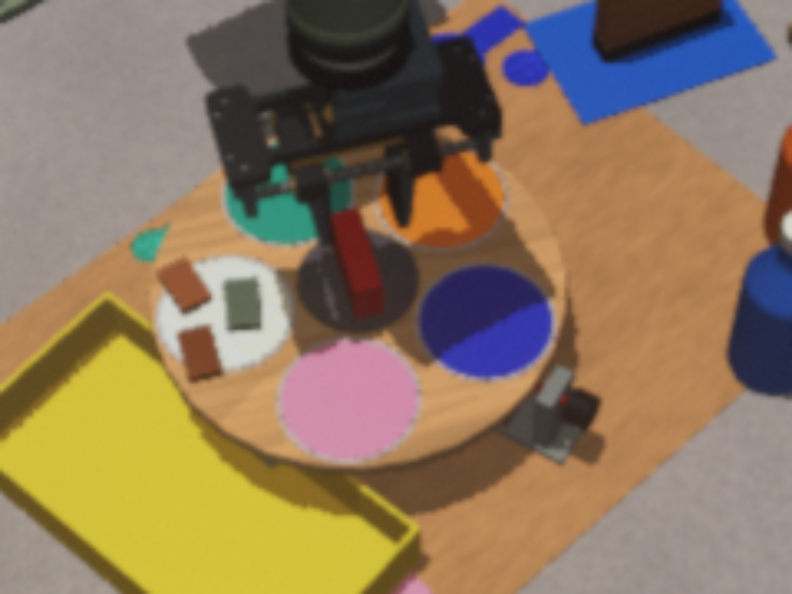

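The crop shows the open fingers straddling the red bar at about (360,260), with the offcuts still on the plate. I'll go down and grip it.

>>> carry_out(commands=[[0,0,0,0,0,25,0],[0,0,0,0,0,50,0],[0,0,0,0,0,66,0],[0,0,0,0,0,66,0],[0,0,0,0,0,66,-0.2],[0,0,0,0,0,66,-0.4],[0,0,0,0,0,66,-0.5],[0,0,0,0,0,66,-0.6],[0,0,0,0,0,66,-0.7],[0,0,0,0,0,66,-0.8],[0,0,0,0,0,66,-0.8]], force=20)

```text
time_s: 2.7
ee_pos: [548.4, -57.8, 89.0]
ee_rot: [180.0, -0.1, -23.6]
force: [-1.0, -2.4, 6.6]
gripper_width: 22.1
gripper_force: 20.0
```

Run:
```python
from h import *
s=state();print(s['time_s'],s['ee_pos'],s['ee_rot'],s['gripper_width'],s['gripper_force'],s['force'],s['torque'])
```

```text
2.7 [548.39649068 -57.76437957  89.0141863 ] [ 1.79972097e+02 -1.08561279e-01 -2.36386240e+01] 22.106769975888817 19.994173049926758 [-0.96777989 -2.41631662  6.61811343] [-0.44915431  0.25769961 -0.23753239]
```

>>> carry_out(commands=[[0,0,-0.4,0,0,0,-0.8],[0,0,-1.2,0,0,0,-0.8],[0,0,-2.4,0,0,0,-0.8],[0,0,-3.8,0,0,0,-0.8],[0,0,-5.2,0,0,0,-0.8],[0,0,-6.6,0,0,0,-0.8],[0,0,-8,0,0,0,-0.8],[0,0,-9.4,0,0,0,-0.8],[0,0,-10.8,0,0,0,-0.8],[0,0,-12.2,0,0,0,-0.8],[0,0,-13.2,0,0,0,-0.8],[0,0,-13.8,0,0,0,-0.8],[0,0,-14,0,0,0,-0.8]])

```text
time_s: 4.0
ee_pos: [548.5, -57.4, 89.0]
ee_rot: [180.0, -0.1, -9.6]
force: [-0.4, -1.6, 6.0]
gripper_width: 21.9
gripper_force: 20.0
```

```bash
cat > s.py <<'E'
from workcell import state
s=state();print(s['time_s'],s['ee_pos'].round(1),s['ee_rot'].round(2),s['force'].round(1),s['torque'].round(3),s['effort'][5].round(3),s['gripper_width'].round(1))
E
python3 s.py
```

```text
Traceback (most recent call last):
  File "s.py", line 2, in <module>
    s=state();print(s['time_s'],s['ee_pos'].round(1),s['ee_rot'].round(2),s['force'].round(1),s['torque'].round(3),s['effort'][5].round(3),s['gripper_width'].round(1))
                                                                                                                                           ^^^^^^^^^^^^^^^^^^^^^^^^
AttributeError: 'float' object has no attribute 'round'
```

>>> carry_out(commands=[[0,0,-0.4,0,0,0,-0.8],[0,0,-1.1,0,0,0,-0.8],[0,0,-1.7,0,0,0,-0.8],[0,0,-2,0,0,0,-0.8]])

```text
time_s: 4.4
ee_pos: [548.5, -57.4, 89.0]
ee_rot: [180.0, -0.1, -7.6]
force: [-1.9, -1.0, 5.9]
gripper_width: 22.2
gripper_force: 20.0
```

```bash
python3 s.py
```

```text
Traceback (most recent call last):
  File "s.py", line 2, in <module>
    s=state();print(s['time_s'],s['ee_pos'].round(1),s['ee_rot'].round(2),s['force'].round(1),s['torque'].round(3),s['effort'][5].round(3),s['gripper_width'].round(1))
                                                                                                                                           ^^^^^^^^^^^^^^^^^^^^^^^^
AttributeError: 'float' object has no attribute 'round'
```

>>> carry_out(commands=[[0,0,-0.4,0,0,0,-0.8],[0,0,-1.1,0,0,0,-0.8],[0,0,-1.7,0,0,0,-0.8],[0,0,-2,0,0,0,-0.8]])

```text
time_s: 4.8
ee_pos: [548.5, -57.3, 89.0]
ee_rot: [180.0, -0.1, -5.7]
force: [-1.8, -2.1, 6.5]
gripper_width: 22.1
gripper_force: 20.0
```

```bash
python3 s.py
```

```text
Traceback (most recent call last):
  File "s.py", line 2, in <module>
    s=state();print(s['time_s'],s['ee_pos'].round(1),s['ee_rot'].round(2),s['force'].round(1),s['torque'].round(3),s['effort'][5].round(3),s['gripper_width'].round(1))
                                                                                                                                           ^^^^^^^^^^^^^^^^^^^^^^^^
AttributeError: 'float' object has no attribute 'round'
```

```bash
sed -i "s/,s\['gripper_width'\].round(1)//" s.py; python3 s.py
```

```text
4.8 [548.5 -57.3  89. ] [ 1.7999e+02 -1.0000e-01 -5.6600e+00] [-1.8 -2.1  6.5] [-0.25   0.207 -0.292] -0.299
```

>>> carry_out(commands=[[0,0,-0.4,0,0,0,-0.8],[0,0,-1.1,0,0,0,-0.8],[0,0,-1.7,0,0,0,-0.8],[0,0,-2,0,0,0,-0.8]])

```text
time_s: 5.2
ee_pos: [548.6, -57.2, 89.0]
ee_rot: [180.0, -0.1, -3.6]
force: [-1.5, -0.7, 6.2]
gripper_width: 22.0
gripper_force: 20.0
```

```bash
python3 s.py
```

```text
5.2 [548.6 -57.2  89. ] [ 1.7999e+02 -1.1000e-01 -3.6200e+00] [-1.5 -0.7  6.2] [-0.155  0.224 -0.124] 0.01
```

>>> carry_out(commands=[[0,0,-0.4,0,0,0,-0.8],[0,0,-1.1,0,0,0,-0.8],[0,0,-1.7,0,0,0,-0.8],[0,0,-2,0,0,0,-0.8]])

```text
time_s: 5.6
ee_pos: [548.6, -57.2, 89.0]
ee_rot: [180.0, -0.1, -1.6]
force: [-1.1, -1.9, 5.8]
gripper_width: 22.1
gripper_force: 20.0
```

```bash
python3 s.py
```

```text
5.6 [548.6 -57.2  89. ] [ 1.7999e+02 -1.1000e-01 -1.6300e+00] [-1.1 -1.9  5.8] [-0.247  0.157 -0.263] -0.221
```

>>> carry_out(commands=[[0,0,-0.4,0,0,0,-0.8],[0,0,-1.1,0,0,0,-0.8],[0,0,-1.7,0,0,0,-0.8],[0,0,-2,0,0,0,-0.8]])

```text
time_s: 6.0
ee_pos: [548.6, -57.1, 89.0]
ee_rot: [180.0, -0.1, 0.4]
force: [-1.3, -0.7, 5.9]
gripper_width: 22.0
gripper_force: 20.0
```

```bash
python3 s.py
```

```text
6.0 [548.6 -57.1  89. ] [ 1.7999e+02 -1.0000e-01  3.6000e-01] [-1.3 -0.7  5.9] [-0.151  0.245 -0.315] -0.252
```

>>> carry_out(commands=[[0,0,-0.4,0,0,0,-0.8],[0,0,-1.1,0,0,0,-0.8],[0,0,-1.7,0,0,0,-0.8],[0,0,-2,0,0,0,-0.8]])

```text
time_s: 6.4
ee_pos: [548.5, -57.1, 89.0]
ee_rot: [180.0, -0.1, 2.4]
force: [-0.5, -0.7, 5.9]
gripper_width: 22.0
gripper_force: 20.0
```

```bash
python3 s.py
```

```text
6.4 [548.5 -57.1  89. ] [ 1.7999e+02 -1.1000e-01  2.3700e+00] [-0.5 -0.7  5.9] [-0.101  0.146 -0.159] -0.166
```

>>> carry_out(commands=[[0,0,-0.4,0,0,0,-0.8],[0,0,-1.1,0,0,0,-0.8],[0,0,-1.7,0,0,0,-0.8],[0,0,-2,0,0,0,-0.8]])

```text
time_s: 6.8
ee_pos: [548.6, -57.0, 89.0]
ee_rot: [180.0, -0.1, 4.4]
force: [-1.6, 0.0, 5.9]
gripper_width: 22.0
gripper_force: 20.0
```

```bash
python3 s.py
```

```text
6.8 [548.6 -57.   89. ] [ 1.7999e+02 -1.0000e-01  4.3800e+00] [-1.6  0.   5.9] [-0.065  0.214 -0.061] -0.005
```

>>> carry_out(commands=[[0,0,-0.4,0,0,0,-0.8],[0,0,-1.1,0,0,0,-0.8],[0,0,-1.7,0,0,0,-0.8],[0,0,-2,0,0,0,-0.8]])

```text
time_s: 7.2
ee_pos: [548.5, -56.9, 89.0]
ee_rot: [-180.0, -0.1, 6.3]
force: [-1.1, 1.0, 5.7]
gripper_width: 21.8
gripper_force: 20.0
```

```bash
python3 s.py
```

```text
7.2 [548.5 -56.9  89. ] [-1.80e+02 -1.10e-01  6.34e+00] [-1.1  1.   5.7] [ 0.036  0.183 -0.016] -0.055
```

>>> carry_out(commands=[[0,0,-0.4,0,0,0,-0.8],[0,0,-1.1,0,0,0,-0.8],[0,0,-1.7,0,0,0,-0.8],[0,0,-2,0,0,0,-0.8]])

```text
time_s: 7.6
ee_pos: [548.5, -56.9, 89.0]
ee_rot: [180.0, -0.1, 8.4]
force: [-1.9, -0.5, 6.0]
gripper_width: 22.0
gripper_force: 20.0
```

```bash
python3 s.py
```

```text
7.6 [548.5 -56.9  89. ] [ 1.80e+02 -1.10e-01  8.36e+00] [-1.9 -0.5  6. ] [-0.072  0.178 -0.262] -0.219
```

>>> carry_out(commands=[[0,0,-0.4,0,0,0,-0.8],[0,0,-1.1,0,0,0,-0.8],[0,0,-1.7,0,0,0,-0.8],[0,0,-2,0,0,0,-0.8]])

```text
time_s: 8.0
ee_pos: [548.5, -56.9, 89.0]
ee_rot: [-180.0, -0.1, 10.4]
force: [-0.7, -0.5, 6.0]
gripper_width: 22.0
gripper_force: 20.0
```

```bash
python3 s.py
python3 - <<'E'
from h import *
for i in range(2):
  cv2.imwrite(f"pics/scene2_{i}.png",grab_frame("scene")[:,:,::-1]); s=state(); print(s['torque'][2],s['effort'][5])
a=[cv2.resize(cv2.imread(f)[280:330,340:400],None,fx=6,fy=6,interpolation=cv2.INTER_CUBIC) for f in('pics/scene1.png','pics/scene2_0.png')]
cv2.imwrite('pics/c2.png',np.hstack(a))
E
```

```text
8.0 [548.5 -56.9  89. ] [-1.800e+02 -1.000e-01  1.036e+01] [-0.7 -0.5  6. ] [-0.021  0.093 -0.159] -0.146
-0.10668323201005459 -0.1633930206298828
-0.09512799708534102 -0.10303082875907421
```

View pics/c2.png

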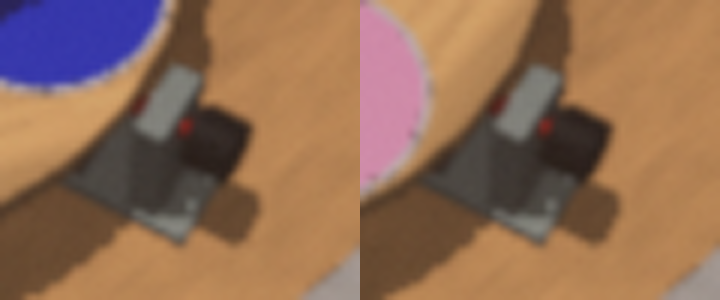

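In both crops the red stem still shows beside the bracket (about (185,128) and (545,128)), so it is still on the smooth part. I'll keep turning and use a numeric stem measure from here.

```bash
cat > pl.py <<'E'
from h import *
def k(im):
    p=im[290:325,365:385].astype(float); red=((p[...,0]-p[...,1]).clip(40)-40)[5:16,2:10].sum()
    d=(p.max(2)<60).astype(float); ys,xs=np.nonzero(d); return round(red), xs.mean().round(2),ys.mean().round(2),d.sum()
if __name__=='__main__':
    print('ref',k(cv2.imread('pics/scene1.png')[:,:,::-1]),'now',k(grab_frame('scene')))
    import runpy; runpy.run_path('s.py')
E
python3 pl.py
```

```text
ref (97, np.float64(8.48), np.float64(14.53), np.float64(108.0)) now (91, np.float64(8.33), np.float64(14.63), np.float64(111.0))
8.15 [548.5 -56.9  89. ] [ 1.800e+02 -1.000e-01  1.036e+01] [-1.7  0.3  5.2] [ 0.006  0.125 -0.079] -0.092
```

>>> carry_out(commands=[[0,0,-0.4,0,0,0,-0.8],[0,0,-1.1,0,0,0,-0.8],[0,0,-1.7,0,0,0,-0.8],[0,0,-2,0,0,0,-0.8]])

```text
time_s: 8.55
ee_pos: [548.5, -56.8, 89.0]
ee_rot: [-180.0, -0.1, 12.4]
force: [-1.1, -0.1, 6.8]
gripper_width: 22.2
gripper_force: 20.0
```

```bash
python3 pl.py
```

```text
ref (97, np.float64(8.48), np.float64(14.53), np.float64(108.0)) now (92, np.float64(8.55), np.float64(14.42), np.float64(107.0))
8.6 [548.5 -56.8  89. ] [ 1.800e+02 -1.000e-01  1.239e+01] [-1.3  0.3  5.9] [ 0.085  0.145 -0.024] -0.011
```

>>> carry_out(commands=[[0,0,-0.4,0,0,0,-0.8],[0,0,-1.1,0,0,0,-0.8],[0,0,-1.7,0,0,0,-0.8],[0,0,-2,0,0,0,-0.8]])

```text
time_s: 9.0
ee_pos: [548.5, -56.8, 89.0]
ee_rot: [-180.0, -0.1, 14.3]
force: [-1.8, 1.2, 5.8]
gripper_width: 21.7
gripper_force: 20.0
```

```bash
python3 pl.py
```

```text
ref (97, np.float64(8.48), np.float64(14.53), np.float64(108.0)) now (92, np.float64(8.52), np.float64(14.39), np.float64(108.0))
9.05 [548.5 -56.8  89. ] [-1.7999e+02 -1.0000e-01  1.4340e+01] [-1.1  0.8  6.5] [0.034 0.162 0.058] -0.033
```

>>> carry_out(commands=[[0,0,-0.4,0,0,0,-0.8],[0,0,-1.1,0,0,0,-0.8],[0,0,-1.7,0,0,0,-0.8],[0,0,-2,0,0,0,-0.8]])

```text
time_s: 9.45
ee_pos: [548.5, -56.7, 89.0]
ee_rot: [-180.0, -0.1, 16.4]
force: [-1.3, 1.2, 6.6]
gripper_width: 21.7
gripper_force: 20.0
```

```bash
python3 pl.py
```

```text
ref (97, np.float64(8.48), np.float64(14.53), np.float64(108.0)) now (91, np.float64(8.66), np.float64(14.3), np.float64(105.0))
9.5 [548.5 -56.7  89. ] [-1.800e+02 -1.000e-01  1.639e+01] [-1.   0.9  5.5] [0.073 0.151 0.098] 0.048
```

>>> carry_out(commands=[[0,0,-0.4,0,0,0,-0.8],[0,0,-1.1,0,0,0,-0.8],[0,0,-1.7,0,0,0,-0.8],[0,0,-2,0,0,0,-0.8]])

```text
time_s: 9.9
ee_pos: [548.5, -56.6, 89.0]
ee_rot: [180.0, -0.1, 18.4]
force: [-0.6, 1.7, 6.0]
gripper_width: 22.0
gripper_force: 20.0
```

```bash
python3 pl.py
```

```text
ref (97, np.float64(8.48), np.float64(14.53), np.float64(108.0)) now (5, np.float64(8.18), np.float64(14.06), np.float64(110.0))
9.95 [548.5 -56.6  89. ] [ 1.7999e+02 -1.0000e-01  1.8450e+01] [-1.6  0.4  5.5] [0.125 0.149 0.242] 0.236
```

The plunger dropped (stem reading 92 → 5) and the torque changed sign. I'll creep to the notch's middle.

>>> carry_out(commands=[[0,0,-0.4,0,0,0,-0.8],[0,0,-0.8,0,0,0,-0.8],[0,0,-1,0,0,0,-0.8]])

```text
time_s: 10.25
ee_pos: [548.5, -56.6, 89.0]
ee_rot: [180.0, -0.1, 19.4]
force: [-1.6, 1.3, 6.6]
gripper_width: 22.0
gripper_force: 20.0
```

```bash
python3 pl.py
```

```text
ref (97, np.float64(8.48), np.float64(14.53), np.float64(108.0)) now (3, np.float64(7.88), np.float64(13.99), np.float64(113.0))
10.3 [548.5 -56.6  89. ] [ 1.800e+02 -1.000e-01  1.941e+01] [-0.7  1.2  6.7] [0.111 0.19  0.137] 0.1
```

>>> carry_out(commands=[[0,0,-0.3,0,0,0,-0.8],[0,0,-0.5,0,0,0,-0.8],[0,0,-0.5,0,0,0,-0.5],[0,0,-0.5,0,0,0,-0.3],[0,0,-0.5,0,0,0,-0.1],[0,0,-0.5,0,0,0,0],[0,0,-0.5,0,0,-25,0],[0,0,-0.5,0,0,-60,0],[0,0,-0.5,0,0,-110,0],[0,0,-0.5,0,0,-150,0.2],[0,0,-0.5,0,0,-150,0.2]])

```text
time_s: 11.4
ee_pos: [551.3, -57.6, 244.2]
ee_rot: [179.7, -0.7, 19.9]
force: [-0.3, -0.0, 0.0]
gripper_width: 54.4
gripper_force: 0.0
```

```bash
python3 pl.py
python3 - <<'E'
from h import *
s=state(); 
for x in (467,):
    print(dlt([x,321,205],-15))
for n in("top","scene"): cv2.imwrite(f"pics/{n}3.png",grab_frame(n)[:,:,::-1])
a=cv2.imread('pics/top3.png')[130:290,280:490]; b=cv2.imread('pics/scene3.png')[200:350,220:420]
cv2.imwrite('pics/c3.png',np.hstack([cv2.resize(a,(420,320)),cv2.resize(b,(380,320))]))
E
```

```text
ref (97, np.float64(8.48), np.float64(14.53), np.float64(108.0)) now (3, np.float64(7.75), np.float64(13.55), np.float64(107.0))
11.45 [549.5 -57.4 240.9] [179.82  -0.34  19.86] [ 0.6  0.4 -1. ] [-0.012  0.012 -0.016] 0.002
(array([ 0.07, -0.38, 34.86]), array([  50.8, -384. ,   35. ]))
```

View pics/c3.png

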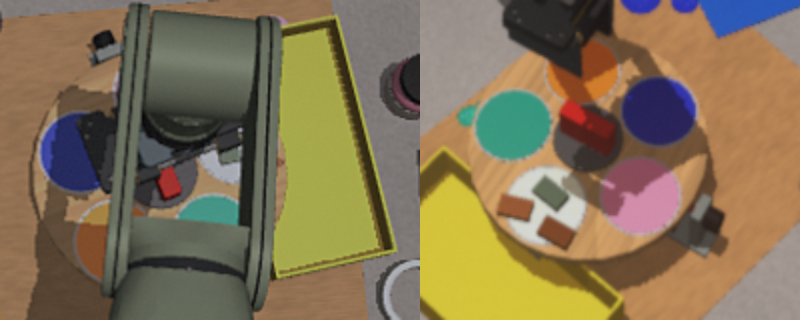

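Bottom-right of the crop shows the knob against the bracket and all three offcuts on the plate at the tray. Now the scraper.

Run:
```python
from h import *
print(dlt([467.5,320.5,150],74.5),dlt([467.5,320.5,63],74.5))
```

```text
(array([ -0.08,   0.06, -54.64]), array([  53.4, -382.2,   87.2])) (array([ -0.08,   0.06, -54.64]), array([  53.5, -382.1,  174.2]))
```

>>> carry_out(commands=[[0,0,-8,6,-45,0,0.3],[0,0,-16,13,-90,0,0.3],[0,0,-24,20,-140,0,0.3],[0,0,-32,27,-190,0,0.3],[0,0,-40,34,-240,0,0.3],[0,0,-48,41,-290,20,0.3],[0,0,-54.6,48,-340,50,0.3],[0,0,-54.6,54,-382.5,87,0.3],[0,0,-54.6,54,-382.5,87,0.3],[0,0,-54.6,54,-382.5,87,0.3],[0,0,-54.6,54,-382.5,87,0.3],[0,0,-54.6,54,-382.5,87,0.3]])

```text
time_s: 12.75
ee_pos: [469.8, 319.8, 151.8]
ee_rot: [179.9, -0.0, 74.4]
force: [-0.3, -0.3, 0.4]
gripper_width: 59.0
gripper_force: 0.0
```

```bash
python3 pl.py
python3 - <<'E'
from h import *
im=grab_frame("top"); im2=grab_frame("scene"); cv2.imwrite('pics/top4.png',im[:,:,::-1]);cv2.imwrite('pics/scene4.png',im2[:,:,::-1])
# disc angle & offcuts from top
box=(290,150,430,285); out=[]
for nm,lo,hi,off in[('blue',(110,120,60),(130,255,255),-144),('pink',(140,40,100),(175,160,255),-72),('teal',(75,100,60),(95,255,255),72),('orange',(12,150,120),(22,255,255),144)]:
    cs=blob(im,lo,hi,box)
    if cs and len(cs[0])>5:
        e=cv2.fitEllipse(cs[0]); w=p2w('top',e[0],75)[0][:2]-CEN; print(nm,cv2.contourArea(cs[0]),np.hypot(*w).round(1),'white@',(np.degrees(np.arctan2(w[1],w[0]))+off+180)%360-180)
print(dlt([467.5,320.5,63],74.5))
a=im[130:290,280:490]; b=im2[130:230,350:490]
cv2.imwrite('pics/c4.png',np.hstack([cv2.resize(a,(420,320)),cv2.resize(b,(380,320))])[:,:,::-1])
E
```

```text
ref (97, np.float64(8.48), np.float64(14.53), np.float64(108.0)) now (2, np.float64(7.41), np.float64(13.9), np.float64(118.0))
12.8 [469.9 319.8 152.1] [ 1.7991e+02 -6.0000e-02  7.4360e+01] [-0.1 -0.  -0.5] [-0.047 -0.098 -0.023] -0.003
blue 1124.0 96.8 white@ -69.63416802758194
pink 1078.0 97.2 white@ -69.59431533677484
teal 1157.5 97.2 white@ -69.91471286894196
orange 1126.0 97.2 white@ -69.6932142386197
(array([ 0.09, -0.07, -0.14]), array([-0.2, -2.4, 89.1]))
```

View pics/c4.png

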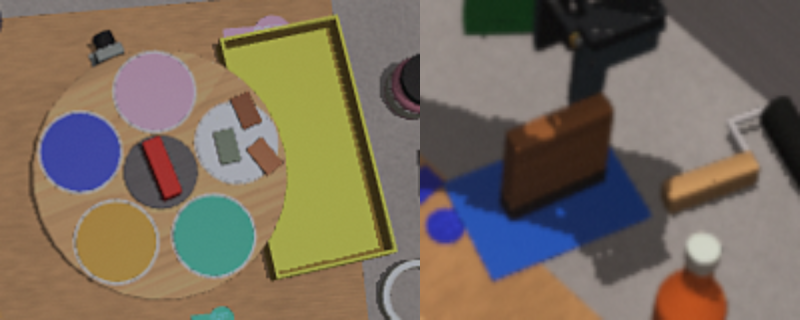

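Top crop: the disc is clicked in with white at −69.7°, which is turntable angle +0.175 rad, and all three offcuts are on the plate. On the right, the gripper is above the scraper. Descend and grip.

>>> carry_out(commands=[[0,0,0,0,-1,30,0.3],[0,0,0,0,-1,60,0.3],[0,0,0,0,-1,88,0.3],[0,0,0,0,-1,88,0.3],[0,0,0,0,-1,88,0],[0,0,0,0,-1,88,-0.2],[0,0,0,0,-1,88,-0.4],[0,0,0,0,-1,88,-0.6],[0,0,0,0,-1,88,-0.8],[0,0,0,0,-1,88,-0.8]], force=35)

```text
time_s: 13.9
ee_pos: [468.3, 321.5, 63.9]
ee_rot: [179.9, -0.1, 74.5]
force: [-0.6, -0.6, 5.3]
gripper_width: 25.6
gripper_force: 35.0
```

>>> carry_out(commands=[[0,0,0,0,0,-15,-0.8],[0,0,0,0,0,-40,-0.8],[0,0,0,0,0,-75,-0.8],[0,0,0,0,0,-120,-0.8],[0,0,0,0,0,-140,-0.8],[0,0,0,0,0,-140,-0.8],[0,0,0,0,0,-140,-0.8]])

```text
time_s: 14.6
ee_pos: [467.0, 320.7, 201.7]
ee_rot: [-179.9, 0.1, 74.5]
force: [-0.0, -0.4, -3.3]
gripper_width: 25.4
gripper_force: 35.0
```

```bash
python3 s.py
python3 - <<'E'
from h import *
im=cv2.imread('pics/top4.png')[:,:,::-1].copy()
W=np.radians(-69.7); u=np.array([np.cos(W),np.sin(W)]); v=np.array([-u[1],u[0]])
for p in[(386.5,203),(393.5,203),(403,185),(412.5,208)]:
    w=p2w('top',p,84)[0][:2]-CEN; print(p,(w@u).round(1),(w@v).round(1))
for r,z in((36,175),(36,138),(165,138)): 
    t=CEN+u*r; print(r,t,dlt([*t,z],20.3))
E
```

```text
14.6 [467.  320.7 201.7] [-1.7992e+02  9.0000e-02  7.4470e+01] [-0.  -0.4 -3.3] [-0.015 -0.027 -0.031] 0.001
(386.5, 203) 68.5 3.7
(393.5, 203) 83.8 -2.4
(403, 185) 121.4 29.1
(412.5, 208) 120.9 -29.8
36 [560.13968346 -90.42400165] (array([-3.000e-02,  1.200e-01,  5.417e+01]), array([-371.2,  199.8,   27. ]))
36 [560.13968346 -90.42400165] (array([-3.000e-02,  1.200e-01,  5.417e+01]), array([-371.1,  199.9,   64. ]))
165 [ 604.89438251 -211.41167421] (array([-3.000e-02,  1.200e-01,  5.417e+01]), array([-475.7,  275.4,   64.1]))
```

>>> carry_out(commands=[[0,0,4,-20,11,0,-0.8],[0,0,10,-55,30,0,-0.8],[0,0,16,-95,51,0,-0.8],[0,0,22,-135,73,0,-0.8],[0,0,28,-175,94,0,-0.8],[0,0,34,-215,116,0,-0.8],[0,0,40,-255,137,0,-0.8],[0,0,46,-295,159,0,-0.8],[0,0,51,-335,180,0,-0.8],[0,0,54.2,-360,194,0,-0.8],[0,0,54.2,-371,200,0,-0.8],[0,0,54.2,-371,200,10,-0.8],[0,0,54.2,-371,200,30,-0.8],[0,0,54.2,-371,200,50,-0.8],[0,0,54.2,-371,200,55,-0.8],[0,0,54.2,-371,200,55,-0.8],[0,0,54.2,-371,200,55,-0.8]])

```text
time_s: 16.3
ee_pos: [561.4, -89.0, 148.3]
ee_rot: [180.0, -0.0, 20.3]
force: [-0.0, -0.3, -1.8]
gripper_width: 25.4
gripper_force: 35.0
```

```bash
python3 pl.py
python3 - <<'E'
from h import *
W=np.radians(-69.7); u=np.array([np.cos(W),np.sin(W)])
for r in(36,168): print(dlt([*(CEN+u*r),138],20.3))
im=grab_frame("top"); im2=grab_frame("scene"); cv2.imwrite('pics/top5.png',im[:,:,::-1]);cv2.imwrite('pics/scene5.png',im2[:,:,::-1])
a=im[130:290,280:490]; b=im2[200:350,220:420]
cv2.imwrite('pics/c5.png',cv2.resize(b,(780,585))[:,:,::-1])
E
```

```text
ref (97, np.float64(8.48), np.float64(14.53), np.float64(108.0)) now (3, np.float64(7.34), np.float64(14.01), np.float64(119.0))
16.35 [561.7 -89.3 148.8] [ 1.7996e+02 -9.0000e-02  2.0320e+01] [-0.6 -0.3 -2.3] [ 0.031 -0.062 -0.016] -0.001
(array([ 0.04, -0.09,  0.02]), array([-1.9,  0.5, 10.8]))
(array([ 0.04, -0.09,  0.02]), array([ -1.9, 132.5,  10.9]))
```

View pics/c5.png

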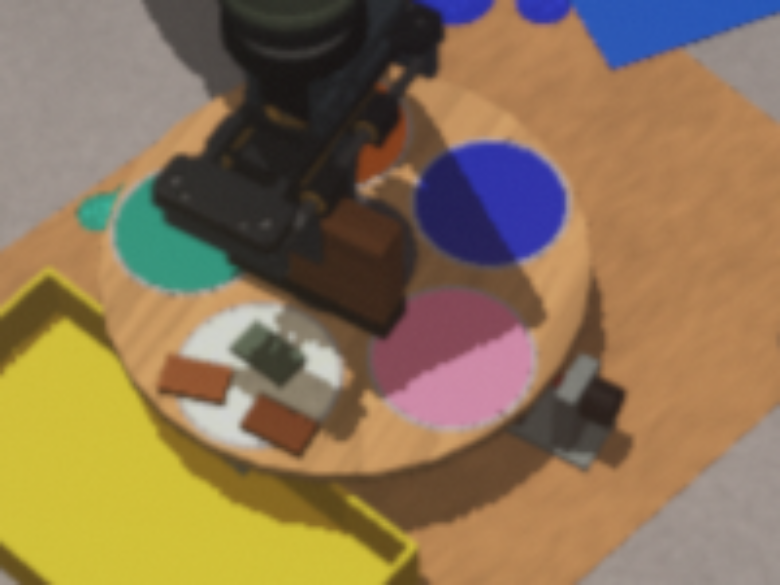

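The scraper hovers between the bar and the offcuts, clear of all of them. Lower it to just above the disc.

>>> carry_out(commands=[[0,0,0,0,0,4,-0.8],[0,0,0,0,0,7,-0.8],[0,0,0,0,0,9,-0.8],[0,0,0,0,0,9,-0.8],[0,0,0,0,0,9,-0.8]])

```text
time_s: 16.95
ee_pos: [561.1, -89.9, 138.9]
ee_rot: [180.0, 0.0, 20.3]
force: [0.3, -0.5, -1.9]
gripper_width: 25.9
gripper_force: 35.0
```

```bash
python3 s.py
```

```text
16.95 [561.1 -89.9 138.9] [180.     0.    20.26] [ 0.3 -0.5 -1.9] [-0.003 -0.004 -0.005] -0.001
```

>>> carry_out(commands=[[0,0,0,0,2,1,-0.8],[0,0,0,0,7,1,-0.8],[0,0,0,0,14,1,-0.8],[0,0,0,0,21,1,-0.8],[0,0,0,0,28,1,-0.8],[0,0,0,0,35,1,-0.8],[0,0,0,0,42,1,-0.8],[0,0,0,0,49,1,-0.8],[0,0,0,0,56,1,-0.8],[0,0,0,0,63,1,-0.8],[0,0,0,0,70,1,-0.8],[0,0,0,0,77,1,-0.8],[0,0,0,0,84,1,-0.8],[0,0,0,0,91,1,-0.8],[0,0,0,0,98,1,-0.8],[0,0,0,0,105,1,-0.8],[0,0,0,0,112,1,-0.8],[0,0,0,0,119,1,-0.8],[0,0,0,0,126,1,-0.8],[0,0,0,0,131,1,-0.8]])

```text
time_s: 18.95
ee_pos: [606.7, -213.4, 137.9]
ee_rot: [180.0, 0.0, 20.3]
force: [-0.7, 0.6, -1.9]
gripper_width: 25.9
gripper_force: 35.0
```

```bash
python3 pl.py
python3 - <<'E'
from h import *
im2=grab_frame("scene"); im=grab_frame("top"); cv2.imwrite('pics/top6.png',im[:,:,::-1]);cv2.imwrite('pics/scene6.png',im2[:,:,::-1])
cv2.imwrite('pics/c6.png',np.hstack([cv2.resize(im[130:290,280:490],(400,305)),cv2.resize(im2[220:370,180:380],(400,305))])[:,:,::-1])
E
```

```text
ref (97, np.float64(8.48), np.float64(14.53), np.float64(108.0)) now (3, np.float64(7.48), np.float64(13.93), np.float64(111.0))
19.0 [ 607.  -214.   137.9] [ 1.7994e+02 -2.0000e-02  2.0240e+01] [ 0.9  0.2 -2.5] [-0.063 -0.063 -0.001] -0.024
```

View pics/c6.png

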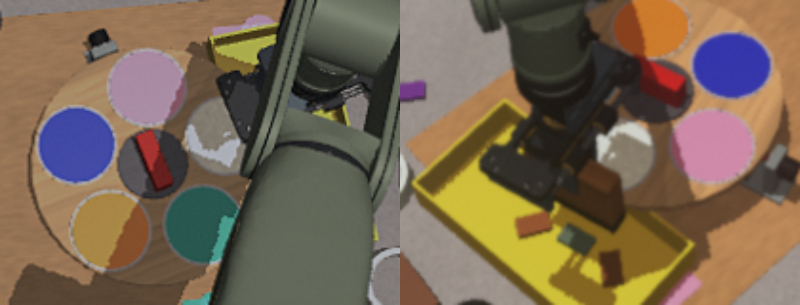

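All three offcuts lie in the tray (right crop: (533,224), (576,238), (610,267)) and the plate is empty. Lift and return.

>>> carry_out(commands=[[0,0,0,0,0,-20,-0.8],[0,0,0,0,0,-50,-0.8],[0,0,0,0,0,-75,-0.8],[0,0,0,0,0,-75,-0.8],[0,0,0,0,0,-75,-0.8]])

```text
time_s: 19.6
ee_pos: [606.2, -212.4, 212.6]
ee_rot: [-180.0, 0.0, 20.3]
force: [0.6, -0.0, -2.3]
gripper_width: 25.9
gripper_force: 35.0
```

```bash
python3 s.py
python3 - <<'E'
from h import *
print(dlt([469,316,150],74.5))
E
```

```text
19.6 [ 606.2 -212.4  212.6] [-1.7999e+02  1.0000e-02  2.0280e+01] [ 0.6 -0.  -2.3] [-0.006  0.043  0.018] 0.001
(array([-1.000e-02,  0.000e+00, -5.422e+01]), array([  54.4, -543.2,   62.7]))
```

>>> carry_out(commands=[[0,0,0,2,-20,0,-0.8],[0,0,-5,5,-55,0,-0.8],[0,0,-10,9,-95,0,-0.8],[0,0,-15,13,-135,0,-0.8],[0,0,-20,17,-175,0,-0.8],[0,0,-25,21,-215,0,-0.8],[0,0,-30,25,-255,0,-0.8],[0,0,-35,29,-295,0,-0.8],[0,0,-40,33,-335,0,-0.8],[0,0,-45,37,-375,0,-0.8],[0,0,-50,41,-415,0,-0.8],[0,0,-54.2,45,-455,10,-0.8],[0,0,-54.2,50,-495,25,-0.8],[0,0,-54.2,53,-530,45,-0.8],[0,0,-54.2,54.4,-543,62,-0.8],[0,0,-54.2,54.4,-543,62,-0.8],[0,0,-54.2,54.4,-543,62,-0.8],[0,0,-54.2,54.4,-543,62,-0.8]])

```text
time_s: 21.4
ee_pos: [469.7, 314.9, 151.4]
ee_rot: [180.0, -0.0, 74.4]
force: [0.1, -0.1, -2.1]
gripper_width: 26.0
gripper_force: 35.0
```

```bash
python3 s.py
```

```text
21.4 [469.7 314.9 151.4] [ 1.7997e+02 -1.0000e-02  7.4420e+01] [ 0.1 -0.1 -2.1] [-0.019 -0.071  0.009] -0.002
```

>>> carry_out(commands=[[0,0,0,0,0,25,-0.8],[0,0,0,0,0,55,-0.8],[0,0,0,0,0,75,-0.8],[0,0,0,0,0,82,-0.8],[0,0,0,0,0,85,-0.8],[0,0,0,0,0,85,-0.8],[0,0,0,0,0,85,-0.8]])

```text
time_s: 22.1
ee_pos: [470.4, 315.8, 67.2]
ee_rot: [179.9, -0.1, 74.4]
force: [-0.3, 0.2, -2.0]
gripper_width: 25.9
gripper_force: 35.0
```

```bash
python3 s.py
```

```text
22.1 [470.4 315.8  67.2] [ 1.799e+02 -1.100e-01  7.444e+01] [-0.3  0.2 -2. ] [-0.027 -0.123 -0.012] -0.001
```

>>> carry_out(commands=[[0,0,0,0,0,1,-0.8],[0,0,0,0,0,2,-0.8],[0,0,0,0,0,3,-0.8],[0,0,0,0,0,3,-0.8]])

```text
time_s: 22.5
ee_pos: [469.8, 315.7, 63.9]
ee_rot: [179.9, -0.0, 74.5]
force: [-1.0, -0.8, 5.6]
gripper_width: 25.5
gripper_force: 35.0
```

```bash
python3 s.py
```

```text
22.5 [469.8 315.7  63.9] [ 1.7995e+02 -5.0000e-02  7.4470e+01] [-1.  -0.8  5.6] [-0.097  0.161 -0.027] 0.036
```

Contact (the force went from −2 to +5.6 N), so the scraper is standing. Release gently and back straight up.

>>> carry_out(commands=[[0,0,0,0,0,3,-0.8],[0,0,0,0,0,0,-0.3],[0,0,0,0,0,0,0],[0,0,0,0,0,0,0.2],[0,0,0,0,0,0,0.3],[0,0,0,0,0,-20,0.3],[0,0,0,0,0,-60,0.3],[0,0,0,0,0,-110,0.3],[0,0,0,0,0,-150,0.3],[0,0,0,0,0,-180,0.3],[0,0,0,0,0,-180,0.3],[0,0,0,0,0,-180,0.3]])

```text
time_s: 23.7
ee_pos: [469.3, 315.5, 242.6]
ee_rot: [180.0, 0.0, 74.5]
force: [0.1, -0.5, -0.6]
gripper_width: 59.1
gripper_force: 0.0
```

```bash
python3 pl.py
python3 - <<'E'
from h import *
im2=grab_frame("scene"); cv2.imwrite('pics/scene7.png',im2[:,:,::-1]); cv2.imwrite('pics/top7.png',grab_frame('top')[:,:,::-1])
cv2.imwrite('pics/c7.png',cv2.resize(im2[100:400,130:530],(800,600))[:,:,::-1])
E
```

```text
ref (97, np.float64(8.48), np.float64(14.53), np.float64(108.0)) now (2, np.float64(7.43), np.float64(13.93), np.float64(116.0))
23.75 [468.9 315.1 241.5] [-1.7991e+02  1.1000e-01  7.4460e+01] [0.  0.5 0.1] [-0.079 -0.062 -0.028] 0.001
```

View pics/c7.png

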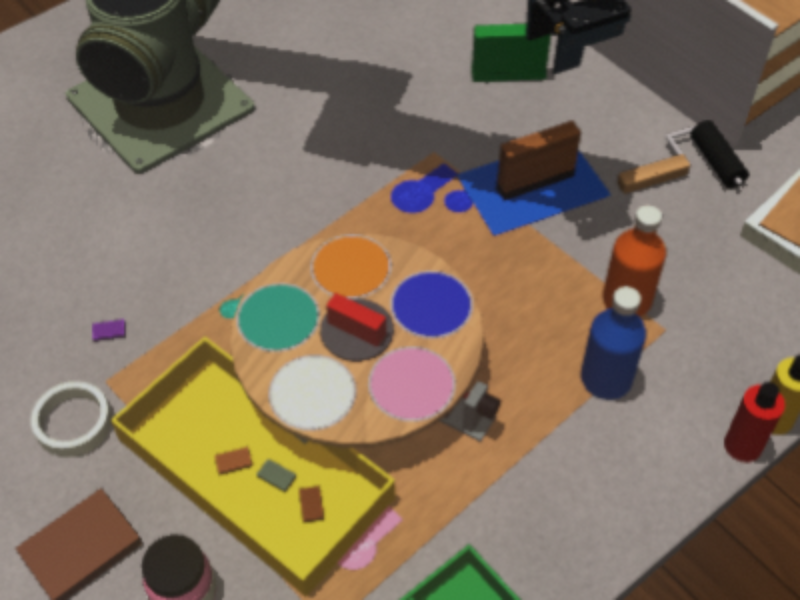

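The last picture shows the three offcuts in the tray at (233,460), (276,475) and (311,503). The plate is empty and clicked in, the scraper stands on its mat at (540,158), and everything else is where it was.

```bash
python3 -c "
from workcell import workorder; print(workorder.job_done())"
```

```text
the job is handed in; nothing more can be done
None
```

The job is handed in at about 24 s of the 67 s allowed: the turntable is clicked home at the tray (about +0.175 rad), all three offcuts are in the tray, the scraper stands upright on its blue mat, and the last picture shows nothing else moved.

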